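# Shut the pill box lids in one stroke

## Task

The seven lids of the pill box stand ajar. Touch your fingertips down on the red pad at its end and then run them lightly along the top of the row towards the white pad at the other end, in one unbroken stroke, so that the lids go down one after another and all end fully shut. Don't pick anything up, don't lift away before the last lid is down, leave the box about where it stands and the things around it alone, and take your hand clear at the end.

Things in the scene. Friction and masses are not known exactly. Their poses are not given: they have to be found in the camera images.
- pill_box: Loose white plastic seven-day pill box, 44 (x) x 237 (y) x 30 mm high, about 0.6 kg. Origin: centre of its underside; z up, y along the row towards the red pad. From +y to -y: solid red pad (24 mm long), seven blue lids 27 mm apart, solid white pad (24 mm long). Pad tops are flat, 30 mm above the table; shut lids lie level with them, only open lids stand higher.
- red_pad (a point): Centre of the top face of the red pad (44 x 24 mm), where the stroke starts: 106.5 mm from the box's origin along +y, 30 mm above the table. Axes as the box. Shut fingertips moved from here along -y at the level of the pad tops (up to 1 mm above) ride onto each lid from its hinge and push it down.
- white_pad (a point): Centre of the top face of the white pad (44 x 24 mm), where the stroke ends: 106.5 mm from the box's origin along -y, 30 mm above the table. Axes as the box.
- lid_1 (a joint): Hinge of blue lid 1 of 7 from the red pad (42 x 25.5 x 2.4 mm, white dot near the free edge). Hinge line at y = 94 mm in the box's frame, 27 mm above the table, on the lid's red-pad side; the other edge rises. 0 = shut, positive = open (rad); starts at 0.35 to 0.6. Stays where left (friction 0.004 N m); gives to -0.08 if pressed, still shut.
- lid_2 (a joint): Hinge of blue lid 2 of 7 from the red pad (42 x 25.5 x 2.4 mm, white dot near the free edge). Hinge line at y = 68 mm in the box's frame, 27 mm above the table, on the lid's red-pad side; the other edge rises. 0 = shut, positive = open (rad); starts at 0.35 to 0.6. Stays where left (friction 0.004 N m); gives to -0.08 if pressed, still shut.
- lid_3 (a joint): Hinge of blue lid 3 of 7 from the red pad (42 x 25.5 x 2.4 mm, white dot near the free edge). Hinge line at y = 40 mm in the box's frame, 27 mm above the table, on the lid's red-pad side; the other edge rises. 0 = shut, positive = open (rad); starts at 0.35 to 0.6. Stays where left (friction 0.004 N m); gives to -0.08 if pressed, still shut.
- lid_4 (a joint): Hinge of blue lid 4 of 7 from the red pad (42 x 25.5 x 2.4 mm, white dot near the free edge). Hinge line at y = 14 mm in the box's frame, 27 mm above the table, on the lid's red-pad side; the other edge rises. 0 = shut, positive = open (rad); starts at 0.35 to 0.6. Stays where left (friction 0.004 N m); gives to -0.08 if pressed, still shut.
- lid_5 (a joint): Hinge of blue lid 5 of 7 from the red pad (42 x 25.5 x 2.4 mm, white dot near the free edge). Hinge line at y = -14 mm in the box's frame, 27 mm above the table, on the lid's red-pad side; the other edge rises. 0 = shut, positive = open (rad); starts at 0.35 to 0.6. Stays where left (friction 0.004 N m); gives to -0.08 if pressed, still shut.
- lid_6 (a joint): Hinge of blue lid 6 of 7 from the red pad (42 x 25.5 x 2.4 mm, white dot near the free edge). Hinge line at y = -40 mm in the box's frame, 27 mm above the table, on the lid's red-pad side; the other edge rises. 0 = shut, positive = open (rad); starts at 0.35 to 0.6. Stays where left (friction 0.004 N m); gives to -0.08 if pressed, still shut.
- lid_7 (a joint): Hinge of blue lid 7 of 7 from the red pad (42 x 25.5 x 2.4 mm, white dot near the free edge). Hinge line at y = -68 mm in the box's frame, 27 mm above the table, on the lid's red-pad side; the other edge rises. 0 = shut, positive = open (rad); starts at 0.35 to 0.6. Stays where left (friction 0.004 N m); gives to -0.08 if pressed, still shut.
- spice_jar_2: Spice jar with ochre cap, 42 mm across, 106 mm tall, loose, on the far side of the box. Leave alone. Origin: centre of its underside.
- bottle_1: Small brown dropper bottle with black top, 33 mm across, 102 mm tall, loose, on the far side of the box. Leave alone. Origin: centre of its underside.
- matchbox: Matchbox, 37 x 56 x 16 mm, loose, on the robot's side of the box. Leave alone. Origin: centre of its underside.
- mug_1: Dark green mug, 82 x 112 x 89 mm, loose, to the left of the box. Leave alone. Origin: centre of its underside.

How it is judged:
By the outcome, as a careful person would: the job done as asked, in the order asked, and still so for the second after the job is handed in, with the robot touching nothing.
It also fails if it takes over 42 s, if anything falls off the work surface, if the arm or the gripper's body presses on something with over 40 N, if the wrist force passes 120 N, or if a joint passes its speed limit or range.

## Robot

A 6-joint arm with a two-finger parallel gripper is mounted at the origin on a cart in front of the work surface, level with it; the furniture and walls round the work are solid. World frame = base frame: x ahead of the robot, y to its left, z up, the work surface at z = 0. Lengths are in mm, angles in rad, forces in N, time in s.
With the tool pointing down it reaches from about 425 to 925 mm from the base axis. Payload 12.5 kg.
Tool frame: the origin (TCP) lies between the finger pads, 19 mm behind the fingertips; this is the grasp point; z points along the fingers, y is the line along which they close (so a half turn about z gives the same grasp; the last joint's range is limited). The gripper opens to 85 mm and grips with 20 to 120 N. Pads are 22 mm wide; open, the fingers measure 114 mm over their backs; the gripper's body (76 mm by 85 mm) begins 54 mm behind the grasp point. The pads swing forward as they close: fully open they stand 13 mm farther back than shut.
Start: joints at [-1.276, 0.491, 1.559, -0, 1.092, -0.106], TCP at [243.87, -575.474, 250.027] pointing down, gripper open.
Joint ranges: [-3.1, 3.1], [-0.84, 2.19], [0.05, 2.79], [-1.13, 4.28], [0.06, 2.93], [-2.69, 2.69]. Speed limits (rad/s): [2.22, 2.22, 2.79, 3.14, 3.14, 3.14].

## Interface

Orientations are given as a unit quaternion [x, y, z, w].
In Python, from bench import r, job, sensors, capture, camera_params gives the robot as it stands (r), with the cameras as plain functions, the job (job) and the readings (sensors).
- The arm moves only by the tool drive_effector, called after "Request:" by a JSON object that holds its "fn" and its "kwargs". Schema: {"type":"object","properties":{"rows":{"type":"array","items":{"type":"object","properties":{"xyz":{"type":"array","items":{"type":"number"},"minItems":3,"maxItems":3},"r":{"type":"array","items":{"type":"number"},"minItems":3,"maxItems":3},"jaw":{"type":"number"}},"additionalProperties":false,"required":["jaw"]},"minItems":1,"maxItems":8},"only":{"type":"string"},"quiet":{"type":"boolean"},"lines":{"type":"string"}},"required":["rows"],"additionalProperties":false}. rows is a list of rows, 1 to 8 of them, each an object with the fields xyz (a list: dx, dy, dz in units of 25 mm), r (a list: a rotation vector rx, ry, rz in units of 0.2 rad), jaw (the finger opening in mm); a field left out counts as zero (the opening has to be given); each row is the pose to reach, as a shift and turn from the pose commanded when the call began, along the tool's axes at that moment; what a row does not reach only later rows make up. A row lasts 1/12 s, in which the tool goes at most 41.7 mm and 0.125 rad, less where a joint would pass 70% of its speed; a pose out of reach is approached as far as the arm can. The fingers move at their own pace and stop on an object; the grip force is fixed at half the most. Time passes only in rows, so rows that do not move let the fingers close. The tool returns the time, the measured TCP pose, the force, the opening and the grip force at its end. only (a regular expression) keeps the lines of the reply that match it, lines (a string "A,B") keeps lines A to B, and quiet returns only ok. Input that does not fit is refused with a message, and nothing moves.
- sensors.get_obs(): the state, without advancing time (a new reading comes with each control period).
- capture(name): name is "scene" or "top" or "wrist"; returns the picture (480x640x3 uint8, red, green, blue); there is no depth.
- camera_params(name): a dict with "vfov" (degrees; the focal length in pixels is half the picture's height over the tangent of half this angle, whatever the lens; pixels are square), "cx", "cy" (the principal point, pixels), "dist" ([k1, k2, p1, p2, k3] as OpenCV has them; the pictures are not rectified), "extrinsics" (4x4, takes a point from camera to world coordinates); the wrist camera has in their place "hand_eye" (4x4, takes a point from camera to tool coordinates, whose origin is the TCP and whose axes are the flange's). Camera axes: x right, y up, looking along -z (the intrinsics and any distortion apply to the point x, -y, -z); pixel columns grow to the right and rows downward; lengths in mm; the calibration is good to about 2 mm. A picture is of the moment at which its call begins: read the wrist's pose just before it. camera_params takes no time and is no camera call.
- job.close_job(): hands the job in; it is judged then, once.
The state is a dict: "time_s": time; "qpos": joint angles; "dq": joint speeds; "joint_efforts": joint torques, N m; "tool_pos": TCP position; "tcp_rot": TCP orientation; "ft_force": force on the tool from outside, world axes, zero at the start; "torque": the same for the moment, N m; "opening": finger opening in mm; "grip_force": force on a finger pad.
Only numpy, scipy, OpenCV 4.12 (cv2) and the standard library are available. Lean on these libraries where they do the work, as an engineer would, in place of code of your own. Each camera call takes 0.05 s, during which the arm holds its last target. There are 200 camera calls.

## Working session

There is one attempt and no reset: what is moved stays moved. The work goes in short steps, Python scripts to look and compute and a tool call to move; the robot and the scene stay as the last step left them, time stands still between calls to the robot, and variables do not carry over. Pictures are saved under pics/ and viewed, at most 10 in all, crops included, and the job is handed in when it is done.

```bash
ls; mkdir -p pics; python3 - <<'E'
from bench import r, job, sensors, capture, camera_params
import cv2,numpy as np
o=sensors.get_obs();print(o)
for n in("scene","top"):
    im=capture(n);cv2.imwrite(f"pics/{n}0.png",im[:,:,::-1]);p=camera_params(n);print(n,p)
E
```

```text
bench.py
pics
{'time_s': 0.0, 'qpos': array([-1.27555530e+00,  4.91555914e-01,  1.55947761e+00,  5.00182292e-05,
        1.09170031e+00, -1.05599916e-01]), 'dq': array([-0.00022204,  0.00196916, -0.00085674, -0.00073819, -0.00168161,
       -0.00192986]), 'joint_efforts': array([ 4.22130892e-03, -6.18443084e+01, -2.61597580e+01,  5.46351419e-05,
        3.98627773e-03, -7.58003409e-06]), 'tool_pos': array([ 243.83768666, -575.23650864,  249.4202954 ]), 'tcp_rot': array([ 9.79985094e-01,  1.99070060e-01, -3.19356009e-05, -5.70128714e-04]), 'ft_force': array([-1.20808516, -0.14412563,  0.46945148]), 'torque': array([-0.01281621, -0.07005287,  0.01588105]), 'grip_force': 0.0, 'opening': 85.59499284886996}
scene {'vfov': 52.341291539238675, 'cx': 319.0762622756923, 'cy': 239.85854996690549, 'dist': array([0.02964159, 0.        , 0.        , 0.        , 0.        ]), 'extrinsics': array([[-7.49459132e-01,  2.78618295e-01, -6.00568777e-01,
         2.27041460e+01],
       [-6.62042787e-01, -3.10989850e-01,  6.81897838e-01,
         8.88225938e+02],
       [ 3.21841928e-03,  9.08656789e-01,  4.17531415e-01,
         4.28917510e+02],
       [ 0.00000000e+00,  0.00000000e+00,  0.00000000e+00,
         1.00000000e+00]])}
top {'vfov': 47.4830688034271, 'cx': 309.4158296235205, 'cy': 243.72025350724195, 'dist': array([-0.15204481,  0.        ,  0.        ,  0.        ,  0.        ]), 'extrinsics': array([[ 1.83930304e-02,  9.92087622e-01, -1.24192778e-01,
         4.18024726e+02],
       [-9.99467825e-01,  2.15908444e-02,  2.44520447e-02,
         2.84850013e+02],
       [ 2.69399979e-02,  1.23676939e-01,  9.91956779e-01,
         1.04810037e+03],
       [ 0.00000000e+00,  0.00000000e+00,  0.00000000e+00,
         1.00000000e+00]])}
```

View pics/top0.png

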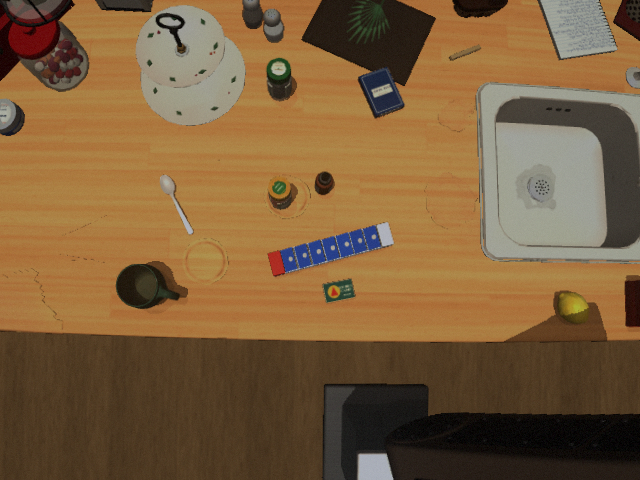

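View pics/scene0.png

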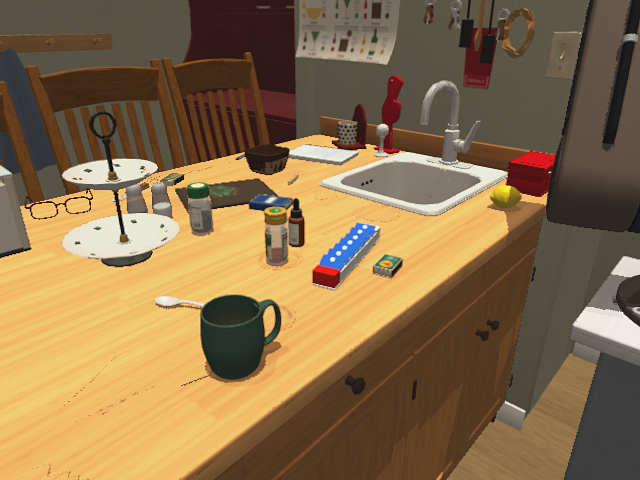

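The top view shows the box running from the red pad near (276,262) to the white pad near (386,235). The matchbox is at (339,290), the mug at (145,287), the jar at (281,192) and the bottle at (324,183). The scene view confirms that the lids stand ajar and rise away from the red end.

```bash
cat > h.py <<'E'
import cv2,numpy as np
from bench import r, job, sensors, capture, camera_params
from scipy.spatial.transform import Rotation as R
def T(n,o=None):
    p=camera_params(n)
    if n!="wrist": return p,p["extrinsics"]
    M=np.eye(4);M[:3,:3]=R.from_quat(o["tcp_rot"]).as_matrix();M[:3,3]=o["tool_pos"]
    return p,M@p["hand_eye"]
def cast(n,px,z,o=None):
    p,E=T(n,o);f=240/np.tan(np.radians(p["vfov"]/2))
    K=np.array([[f,0,p["cx"]],[0,f,p["cy"]],[0,0,1.]])
    u=cv2.undistortPoints(np.float64(px).reshape(-1,1,2),K,p["dist"]).reshape(-1,2)
    d=np.c_[u[:,0],-u[:,1],-np.ones(len(u))]@E[:3,:3].T;c=E[:3,3]
    return c+d*((z-c[2])/d[:,2])[:,None]
def red(im):
    h=cv2.cvtColor(im,cv2.COLOR_RGB2HSV);return (((h[...,0]<6)|(h[...,0]>174))&(h[...,1]>170)&(h[...,2]>90)).astype(np.uint8)
def blue(im):
    h=cv2.cvtColor(im,cv2.COLOR_RGB2HSV);return ((abs(h[...,0].astype(int)-113)<14)&(h[...,1]>130)&(h[...,2]>80)).astype(np.uint8)
def white(im):
    h=cv2.cvtColor(im,cv2.COLOR_RGB2HSV);return ((h[...,1]<60)&(h[...,2]>150)).astype(np.uint8)
E
python3 - <<'E'
from h import *
im=cv2.imread("pics/top0.png")[:,:,::-1].copy()
for nm,m,box in(("red",red(im),(255,240,300,285)),("white",white(im),(370,215,400,255)),("blue",blue(im),(260,215,400,285))):
    x0,y0,x1,y1=box;k=np.zeros_like(m);k[y0:y1,x0:x1]=m[y0:y1,x0:x1]
    pts=cv2.findNonZero(k).reshape(-1,2);rc=cv2.minAreaRect(pts)
    print(nm,len(pts),pts.mean(0),rc,cast("top",[pts.mean(0)],30).round(1),cast("top",cv2.boxPoints(rc),30).round(0)[:,:2].tolist())
print(cast("top",[[281,192],[324,183],[339,290]],[50,50,16][0]).round(0))
E
```

```text
red 282 [276.18794326 262.96099291] ((276.2353210449219, 262.94122314453125), (23.283418655395508, 12.126781463623047), 75.96376037597656) [[507.9 321.3  30. ]] [[526.0, 338.0], [532.0, 316.0], [490.0, 304.0], [484.0, 326.0]]
white 278 [384.36690647 234.00359712] ((381.20758056640625, 234.72642517089844), (22.389768600463867, 19.23047637939453), 74.05460357666016) [[567.2 117.8  30. ]] [[581.0, 147.0], [592.0, 112.0], [551.0, 100.0], [540.0, 136.0]]
blue 1642 [330.38246041 248.22107186] ((330.11395263671875, 248.25289916992188), (21.635276794433594, 98.12492370605469), 75.20323944091797) [[537.8 220.1  30. ]] [[532.0, 315.0], [584.0, 136.0], [544.0, 126.0], [493.0, 304.0]]
[[639. 315.  50.]
 [658. 235.  50.]
 [459. 205.  50.]]
```

Careful with the scale: shifts go in units of 25 mm and turns go in units of 0.2 rad. That gives: 285.6 mm is 11.424, -161.5 mm is -6.46.

```bash
python3 -c "
from bench import r, job, sensors, capture, camera_params;print(camera_params('wrist'))"
```

```text
{'vfov': 58.559697842439476, 'cx': 325.2583229788471, 'cy': 242.73183977731745, 'dist': array([-0.0831854,  0.       ,  0.       ,  0.       ,  0.       ]), 'hand_eye': array([[ 9.16498685e-05,  9.56355984e-01,  2.92204077e-01,
         7.52301726e+01],
       [ 9.99997640e-01,  5.46658183e-04, -2.10280939e-03,
         1.26296842e+00],
       [-2.17077009e-03,  2.92203580e-01, -9.56353677e-01,
        -1.24077347e+02],
       [ 0.00000000e+00,  0.00000000e+00,  0.00000000e+00,
         1.00000000e+00]])}
```

Request:
{"fn": "drive_effector", "kwargs": {"rows": [{"xyz":[11.424, -6.46, 0], "jaw":0}, {"xyz":[11.424, -6.46, 0], "jaw":0}, {"xyz":[11.424, -6.46, 0], "jaw":0}, {"xyz":[11.424, -6.46, 0], "jaw":0}, {"xyz":[11.424, -6.46, 0], "jaw":0}, {"xyz":[11.424, -6.46, 0], "jaw":0}, {"xyz":[11.424, -6.46, 0], "jaw":0}, {"xyz":[11.424, -6.46, 0], "jaw":0}]}}

```text
time_s: 0.77
tool_pos: [444.8, -313.1, 249.9]
tcp_rot: [0.98, 0.199, -0.0, -0.0]
ft_force: [0.8, -0.2, -0.0]
opening: -0.0
grip_force: 0.0
```

Request:
{"fn": "drive_effector", "kwargs": {"rows": [{"xyz":[7.784, -10.172, 0], "jaw":0}, {"xyz":[7.784, -10.172, 0], "jaw":0}, {"xyz":[7.784, -10.172, 0], "jaw":0}, {"xyz":[7.784, -10.172, 0], "jaw":0}, {"xyz":[7.784, -10.172, 0], "jaw":0}, {"xyz":[7.784, -10.172, 0], "jaw":0}, {"xyz":[7.784, -10.172, 0], "jaw":0}, {"xyz":[7.784, -10.172, 0], "jaw":0}]}}

```text
time_s: 1.43
tool_pos: [523.9, -2.1, 249.9]
tcp_rot: [0.98, 0.2, -0.0, -0.0]
ft_force: [0.7, -0.2, -0.4]
opening: 0.1
grip_force: 0.0
```

Converted, -198 mm is -7.92, 98 mm is 3.92, 0.128 rad is 0.64.

Request:
{"fn": "drive_effector", "kwargs": {"rows": [{"xyz":[3.92, -7.92, 0], "r":[0, 0, 0.64], "jaw":0}, {"xyz":[3.92, -7.92, 0], "r":[0, 0, 0.64], "jaw":0}, {"xyz":[3.92, -7.92, 0], "r":[0, 0, 0.64], "jaw":0}, {"xyz":[3.92, -7.92, 0], "r":[0, 0, 0.64], "jaw":0}, {"xyz":[3.92, -7.92, 0], "r":[0, 0, 0.64], "jaw":0}, {"xyz":[3.92, -7.92, 0], "r":[0, 0, 0.64], "jaw":0}, {"xyz":[3.92, -7.92, 0], "r":[0, 0, 0.64], "jaw":0}, {"xyz":[3.92, -7.92, 0], "r":[0, 0, 0.64], "jaw":0}]}}

```text
time_s: 2.1
tool_pos: [536.4, 216.1, 249.5]
tcp_rot: [0.991, 0.137, -0.0, 0.0]
ft_force: [0.5, -0.0, 0.3]
opening: -0.2
grip_force: 0.0
```

```bash
cat > look.py <<'E'
from h import *
import sys
o=sensors.get_obs();im=capture("wrist");cv2.imwrite(f"pics/{sys.argv[1]}.png",im[:,:,::-1])
print(o["tool_pos"].round(1),o["tcp_rot"].round(4))
for nm,m in(("red",red(im)),("white",white(im)),("blue",blue(im))):
    for c in cv2.findContours(m,0,2)[0]:
        if cv2.contourArea(c)<150:continue
        rc=cv2.minAreaRect(c);print(nm,cv2.contourArea(c),[round(v) for v in rc[0]],cv2.boxPoints(rc).round(0).tolist(),cast("wrist",cv2.boxPoints(rc),30,o)[:,:2].round(1).tolist())
E
python3 look.py w1
```

```text
[536.4 216.1 249.5] [ 9.906e-01  1.370e-01 -4.000e-04  2.000e-04]
red 1349.0 [194, 206] [[178.0, 181.0], [205.0, 178.0], [210.0, 231.0], [183.0, 234.0]] [[526.2, 335.8], [534.4, 314.3], [492.4, 301.4], [483.7, 323.6]]
white 377.0 [632, 272] [[624.0, 240.0], [639.0, 240.0], [639.0, 304.0], [624.0, 304.0]] [[581.8, -45.6], [585.8, -59.8], [530.0, -90.8], [526.2, -75.7]]
white 619.0 [12, 50] [[-10.0, 13.0], [0.0, 9.0], [34.0, 86.0], [24.0, 91.0]] [[617.6, 508.8], [622.6, 500.5], [570.9, 463.6], [565.5, 471.7]]
blue 1060.0 [221, 207] [[207.0, 182.0], [230.0, 180.0], [234.0, 233.0], [211.0, 235.0]] [[531.9, 312.2], [538.2, 294.4], [495.9, 282.0], [489.2, 300.4]]
blue 1367.0 [420, 206] [[403.0, 230.0], [407.0, 180.0], [436.0, 182.0], [433.0, 232.0]] [[536.5, 146.2], [577.1, 156.9], [582.1, 133.4], [541.5, 121.9]]
blue 1310.0 [387, 207] [[371.0, 232.0], [374.0, 181.0], [402.0, 182.0], [399.0, 233.0]] [[528.0, 171.9], [569.3, 182.9], [574.6, 160.5], [533.3, 148.8]]
blue 1261.0 [354, 205] [[340.0, 181.0], [369.0, 181.0], [369.0, 229.0], [340.0, 229.0]] [[561.6, 208.8], [568.0, 186.3], [529.7, 174.4], [523.2, 197.6]]
blue 1269.0 [320, 206] [[307.0, 181.0], [334.0, 181.0], [334.0, 232.0], [307.0, 232.0]] [[554.4, 234.4], [560.3, 213.5], [519.3, 201.7], [513.2, 223.3]]
blue 1227.0 [287, 207] [[274.0, 181.0], [300.0, 181.0], [300.0, 233.0], [274.0, 233.0]] [[547.2, 260.0], [552.9, 239.8], [510.8, 228.7], [504.9, 249.6]]
blue 1132.0 [254, 207] [[240.0, 181.0], [264.0, 180.0], [267.0, 233.0], [243.0, 234.0]] [[539.8, 286.6], [546.2, 268.0], [503.5, 255.0], [496.8, 274.3]]
```

View pics/w1.png

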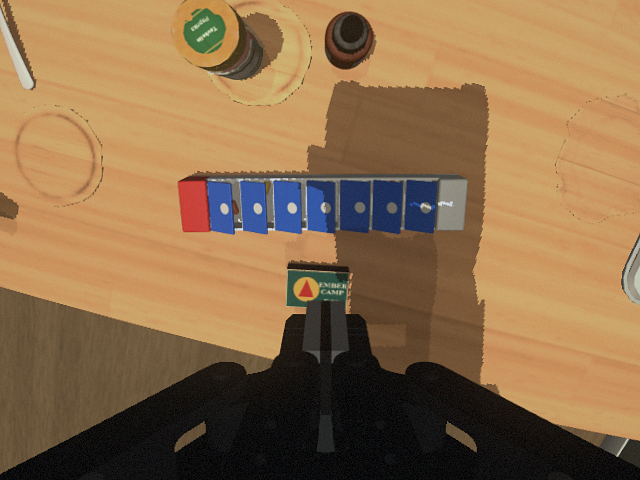

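The wrist view shows the box spanning (180,205) to (466,205). The red pad is at (194,206), the white pad at about (452,205), and all seven lids are ajar. The matchbox is below at (318,286) and the shut fingers are at (325,310).

```bash
python3 - <<'E'
from h import *
o=sensors.get_obs()
im=cv2.imread("pics/w1.png")
h=cv2.cvtColor(im,cv2.COLOR_BGR2HSV)[170:240,425:480];m=np.zeros((480,640),np.uint8)
m[170:240,425:480]=((h[...,1]<50)&(h[...,2]>95))
c=max(cv2.findContours(m,0,2)[0],key=cv2.contourArea);rc=cv2.minAreaRect(c);print(cv2.boxPoints(rc))
W=cast("wrist",cv2.boxPoints(rc),30,o)[:,:2];w=W.mean(0)
M=cv2.findNonZero(red(im[:,:,::-1].copy()));c2=cast("wrist",cv2.boxPoints(cv2.minAreaRect(M)),30,o)[:,:2].mean(0)
d=w-c2;L=np.hypot(*d);print("white",w,"red",c2,"len",L,"ang",np.degrees(np.arctan2(d[1],d[0])),"mid",(w+c2)/2)
Rm=R.from_quat(o["tcp_rot"]).as_matrix();print("tool y ang",np.degrees(np.arctan2(Rm[1,1],Rm[0,1])))
for p in (c2,w): print("from tool", Rm.T@np.r_[p-o["tool_pos"][:2],49-o["tool_pos"][2]])
E
```

```text
[[435.71573 228.97969]
 [439.4213  177.10152]
 [467.13705 179.08122]
 [463.4315  230.9594 ]]
white [568.24119435 113.95490267] red [482.13432848 274.21292656] len 181.92588208489457 ang -61.750798026164034 mid [525.18776141 194.08391462]
tool y ang -74.32830028593749
from tool [-36.23055429 -71.62621533 200.58971134]
from tool [  3.38565814 105.93386479 200.60502159]
```

Request:
{"fn": "drive_effector", "kwargs": {"rows": [{"xyz":[0.04, -4.24, 4], "jaw":0}, {"xyz":[0.04, -4.24, 4], "jaw":0}, {"xyz":[0.04, -4.24, 4], "jaw":0}, {"xyz":[0.04, -4.24, 4], "jaw":0}, {"xyz":[0.06, -4.24, 7.2], "jaw":0}, {"xyz":[0.06, -4.24, 7.2], "jaw":0}, {"xyz":[0.06, -4.24, 7.6], "jaw":0}, {"xyz":[0.06, -4.24, 7.6], "jaw":0}]}}

```text
time_s: 2.82
tool_pos: [509.2, 316.3, 57.9]
tcp_rot: [0.991, 0.135, -0.002, 0.001]
ft_force: [1.1, 0.2, 0.7]
opening: 0.3
grip_force: 0.0
```

Request:
{"fn": "drive_effector", "kwargs": {"rows": [{"xyz":[0, 0, 0.16], "jaw":0}, {"xyz":[0, 0, 0.24], "jaw":0}, {"xyz":[0, 0, 0.24], "jaw":0}, {"xyz":[0, 0, 0.24], "jaw":0}]}}

```text
time_s: 3.15
tool_pos: [510.3, 317.8, 55.5]
tcp_rot: [0.991, 0.136, 0.001, -0.0]
ft_force: [0.4, -0.3, 0.8]
opening: -0.2
grip_force: 0.0
```

```bash
python3 - <<'E'
from h import *
for n in("scene","wrist"):
    im=capture(n);cv2.imwrite(f"pics/{n}2.png",im[:,:,::-1])
im=cv2.imread("pics/scene2.png")[180:330,250:450];cv2.imwrite("pics/s2c.png",cv2.resize(im,(800,600),interpolation=2))
o=sensors.get_obs();print(o["tool_pos"],o["ft_force"])
E
```

```text
[510.07971766 317.85103557  55.10745554] [0.0674169  0.1000234  0.56064986]
```

View pics/s2c.png

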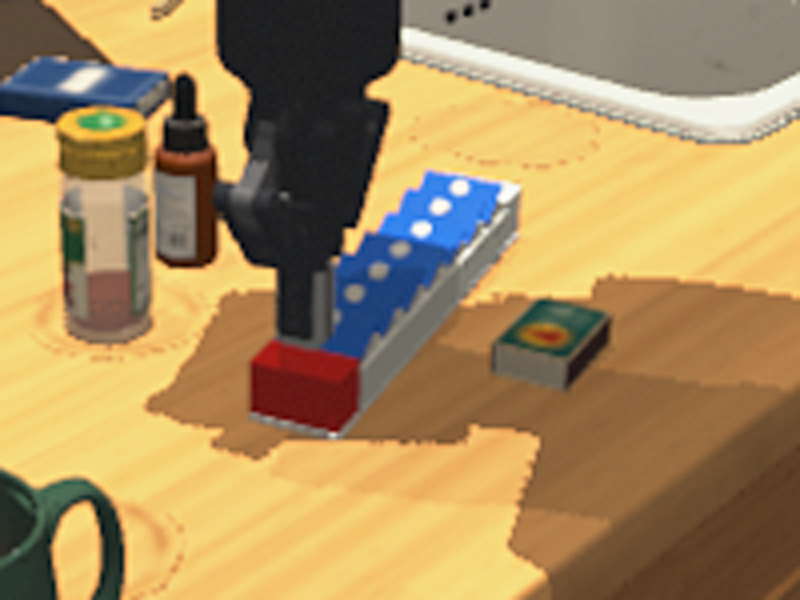

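View pics/wrist2.png

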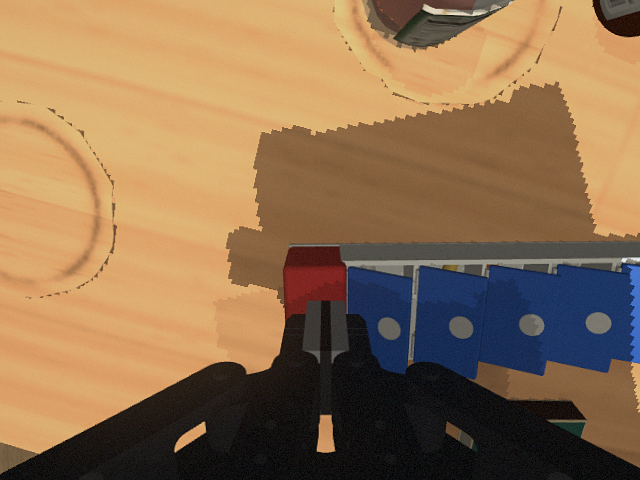

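The wrist view shows the red pad spanning columns 285 to 346 and the fingertips centred at 325. That puts the tips about 3.7 mm too far towards lid 1. The scene view shows them still a few mm above the pad.

Request:
{"fn": "drive_effector", "kwargs": {"rows": [{"xyz":[0, -0.148, 0], "jaw":0}, {"xyz":[0, -0.148, 0.08], "jaw":0}, {"xyz":[0, -0.148, 0.12], "jaw":0}, {"xyz":[0, -0.148, 0.12], "jaw":0}]}}

```text
time_s: 3.58
tool_pos: [508.5, 321.3, 50.7]
tcp_rot: [0.991, 0.136, -0.0, 0.0]
ft_force: [-0.6, 0.1, -0.7]
opening: 0.0
grip_force: 0.0
```

Request:
{"fn": "drive_effector", "kwargs": {"rows": [{"xyz":[0, 0, 0.04], "jaw":0}, {"xyz":[0, 0, 0.04], "jaw":0}, {"xyz":[0, 0, 0.04], "jaw":0}]}}

```text
time_s: 3.83
tool_pos: [508.7, 321.2, 49.8]
tcp_rot: [0.991, 0.136, -0.0, 0.0]
ft_force: [-0.3, 0.1, 0.7]
opening: 0.0
grip_force: 0.0
```

Request:
{"fn": "drive_effector", "kwargs": {"rows": [{"xyz":[0, 0, 0.04], "jaw":0}, {"xyz":[0, 0, 0.04], "jaw":0}, {"xyz":[0, 0, 0.04], "jaw":0}]}}

```text
time_s: 4.08
tool_pos: [508.7, 321.3, 49.0]
tcp_rot: [0.991, 0.136, 0.0, 0.0]
ft_force: [0.1, -0.1, 1.7]
opening: 0.2
grip_force: 0.8
```

Request:
{"fn": "drive_effector", "kwargs": {"rows": [{"xyz":[0, 0, 0.02], "jaw":0}, {"xyz":[0, 0, 0.02], "jaw":0}, {"xyz":[0, 0, 0.02], "jaw":0}]}}

```text
time_s: 4.33
tool_pos: [508.8, 321.3, 49.0]
tcp_rot: [0.991, 0.136, 0.0, -0.0]
ft_force: [-2.0, -0.7, 7.2]
opening: 0.1
grip_force: 3.7
```

Request:
{"fn": "drive_effector", "kwargs": {"rows": [{"xyz":[0, 0, 0.012], "jaw":0}, {"xyz":[0, 0, 0.012], "jaw":0}, {"xyz":[0, 0, 0.012], "jaw":0}]}}

```text
time_s: 4.58
tool_pos: [508.8, 321.3, 49.0]
tcp_rot: [0.991, 0.136, 0.0, -0.0]
ft_force: [-2.3, -1.0, 10.1]
opening: -0.2
grip_force: 5.3
```

Request:
{"fn": "drive_effector", "kwargs": {"rows": [{"xyz":[0, 0, -0.02], "jaw":0}, {"xyz":[0, 0.12, -0.02], "jaw":0}, {"xyz":[0, 0.32, -0.02], "jaw":0}, {"xyz":[0, 0.52, -0.02], "jaw":0}, {"xyz":[0, 0.72, -0.02], "jaw":0}, {"xyz":[0, 0.92, -0.02], "jaw":0}, {"xyz":[0, 1.12, -0.02], "jaw":0}, {"xyz":[0.008, 1.32, -0.02], "jaw":0}]}}

```text
time_s: 5.25
tool_pos: [517.7, 288.8, 48.3]
tcp_rot: [0.991, 0.136, -0.0, 0.0]
ft_force: [0.9, -0.1, 0.2]
opening: -0.2
grip_force: 0.0
```

Request:
{"fn": "drive_effector", "kwargs": {"rows": [{"xyz":[0, 0.16, -0.016], "jaw":0}, {"xyz":[0, 0.36, -0.016], "jaw":0}, {"xyz":[0, 0.56, -0.016], "jaw":0}, {"xyz":[0.004, 0.76, -0.016], "jaw":0}, {"xyz":[0.008, 0.96, -0.016], "jaw":0}, {"xyz":[0.012, 1.16, -0.016], "jaw":0}]}}

```text
time_s: 5.75
tool_pos: [526.0, 261.2, 49.0]
tcp_rot: [0.991, 0.136, -0.0, 0.0]
ft_force: [0.1, -0.5, 0.6]
opening: -0.2
grip_force: 0.0
```

```bash
python3 - <<'E'
from h import *
o=sensors.get_obs();im=capture("scene");cv2.imwrite("pics/s3c.png",cv2.resize(im[180:330,250:450,::-1],(800,600),interpolation=2));print(o["tool_pos"],o["ft_force"])
im=capture("wrist");cv2.imwrite("pics/w3.png",im[:,:,::-1])
E
```

```text
[525.96527782 261.19890384  49.01387974] [ 0.10716124 -0.50212977  0.55184165]
```

View pics/s3c.png

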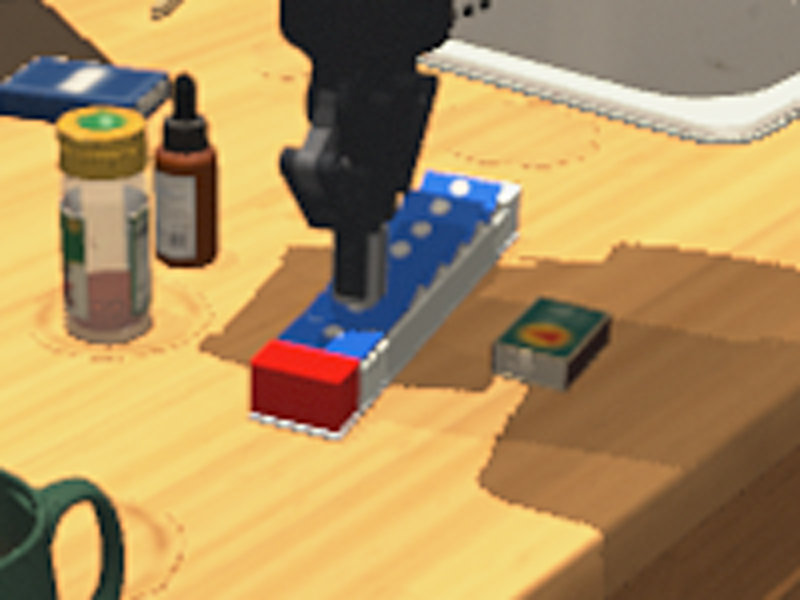

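View pics/w3.png

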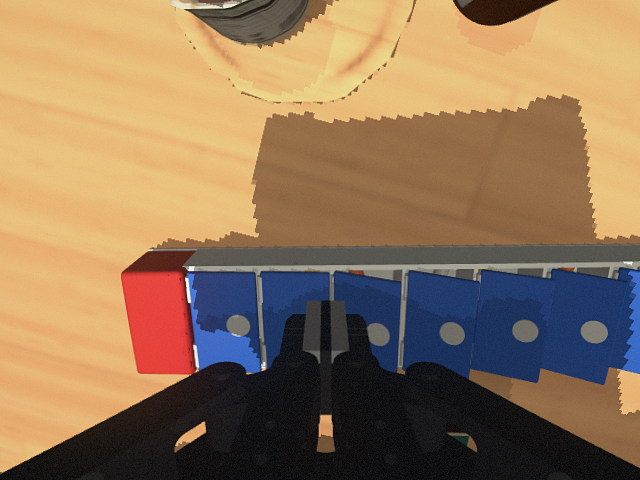

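Lids 1 and 2 are flat and the tips are at the end of lid 2, column 325. The box hasn't moved, so I'm continuing the stroke.

Request:
{"fn": "drive_effector", "kwargs": {"rows": [{"xyz":[0, 0.24, 0.004], "jaw":0}, {"xyz":[0, 0.48, 0.004], "jaw":0}, {"xyz":[0, 0.72, 0.004], "jaw":0}, {"xyz":[0.004, 0.96, 0.004], "jaw":0}, {"xyz":[0.008, 1.2, 0.004], "jaw":0}, {"xyz":[0.008, 1.44, 0.004], "jaw":0}, {"xyz":[0.012, 1.68, 0.004], "jaw":0}, {"xyz":[0.012, 1.92, 0.004], "jaw":0}]}}

```text
time_s: 6.52
tool_pos: [539.3, 214.9, 49.0]
tcp_rot: [0.991, 0.136, 0.0, 0.0]
ft_force: [-0.9, 0.3, 0.4]
opening: 0.1
grip_force: 0.1
```

Request:
{"fn": "drive_effector", "kwargs": {"rows": [{"xyz":[0, 0.24, 0], "jaw":0}, {"xyz":[0, 0.48, 0], "jaw":0}, {"xyz":[0, 0.72, 0], "jaw":0}, {"xyz":[0.004, 0.96, 0], "jaw":0}, {"xyz":[0.008, 1.2, 0], "jaw":0}, {"xyz":[0.008, 1.44, 0], "jaw":0}, {"xyz":[0.012, 1.68, 0], "jaw":0}, {"xyz":[0.012, 1.92, 0], "jaw":0}]}}

```text
time_s: 7.18
tool_pos: [552.5, 168.9, 49.0]
tcp_rot: [0.991, 0.136, 0.0, 0.0]
ft_force: [-0.4, -0.2, 0.8]
opening: -0.1
grip_force: 0.1
```

Request:
{"fn": "drive_effector", "kwargs": {"rows": [{"xyz":[0, 0.24, 0], "jaw":0}, {"xyz":[0, 0.48, 0], "jaw":0}, {"xyz":[0, 0.72, 0], "jaw":0}, {"xyz":[0.004, 0.96, 0], "jaw":0}, {"xyz":[0.008, 1.2, 0], "jaw":0}, {"xyz":[0.008, 1.44, 0], "jaw":0}, {"xyz":[0.012, 1.68, 0], "jaw":0}, {"xyz":[0.012, 1.92, 0], "jaw":0}]}}

```text
time_s: 7.85
tool_pos: [565.7, 122.7, 49.0]
tcp_rot: [0.991, 0.136, 0.0, 0.0]
ft_force: [0.0, -0.1, 1.1]
opening: -0.1
grip_force: 0.4
```

Request:
{"fn": "drive_effector", "kwargs": {"rows": [{"xyz":[0, 0.16, 0], "jaw":0}, {"xyz":[0, 0.26, 0], "jaw":0}, {"xyz":[0, 0.26, 0], "jaw":0}]}}

```text
time_s: 8.1
tool_pos: [567.5, 116.5, 49.0]
tcp_rot: [0.991, 0.136, 0.0, 0.0]
ft_force: [-0.1, -0.6, 0.7]
opening: -0.1
grip_force: 0.5
```

```bash
python3 look.py w4
```

```text
[567.5 116.5  49. ] [9.907e-01 1.357e-01 1.000e-04 1.000e-04]
white 340.0 [129, 325] [[114.0, 323.0], [128.0, 310.0], [144.0, 326.0], [131.0, 340.0]] [[546.1, 192.4], [553.3, 187.9], [548.2, 180.9], [540.9, 185.2]]
white 310.5 [62, 324] [[52.0, 314.0], [72.0, 314.0], [72.0, 334.0], [52.0, 334.0]] [[542.8, 216.9], [545.1, 209.0], [536.4, 208.3], [533.9, 216.3]]
white 701.5 [324, 283] [[294.0, 275.0], [352.0, 270.0], [354.0, 290.0], [296.0, 295.0]] [[583.7, 131.1], [591.3, 111.5], [583.9, 108.6], [576.2, 128.5]]
white 492.0 [201, 267] [[110.0, 265.0], [293.0, 265.0], [293.0, 270.0], [110.0, 270.0]] [[569.3, 196.6], [587.4, 132.4], [585.5, 132.0], [567.4, 196.4]]
blue 1325.0 [14, 320] [[-0.0, 273.0], [28.0, 273.0], [28.0, 368.0], [0.0, 368.0]] [[554.0, 238.7], [557.2, 227.4], [514.7, 225.7], [510.6, 238.0]]
blue 5516.0 [256, 321] [[220.0, 272.0], [288.0, 270.0], [291.0, 370.0], [224.0, 372.0]] [[577.7, 157.1], [585.2, 133.9], [545.3, 122.5], [536.8, 147.6]]
blue 5942.0 [185, 320] [[147.0, 272.0], [212.0, 266.0], [223.0, 369.0], [157.0, 375.0]] [[570.3, 182.9], [579.4, 160.1], [538.4, 148.3], [527.9, 172.9]]
blue 5783.0 [117, 322] [[77.0, 272.0], [139.0, 262.0], [156.0, 371.0], [95.0, 381.0]] [[563.0, 208.4], [573.2, 186.4], [529.8, 173.6], [517.5, 197.4]]
blue 5308.0 [51, 321] [[11.0, 272.0], [68.0, 261.0], [91.0, 370.0], [34.0, 381.0]] [[555.6, 234.0], [566.6, 212.4], [522.3, 199.5], [508.9, 222.8]]
```

View pics/w4.png

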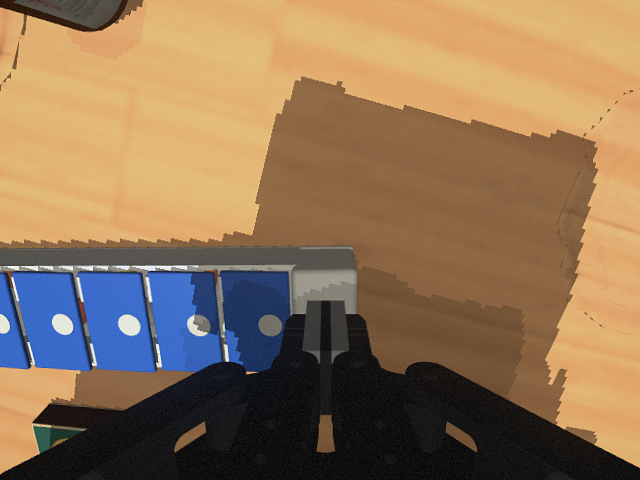

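The tips stand centred on the white pad, which spans columns 294 to 355. Lids 3 to 7 have straight, level edges. I'm lifting clear and checking.

Request:
{"fn": "drive_effector", "kwargs": {"rows": [{"xyz":[0, 0, -0.8], "jaw":0}, {"xyz":[0, 0, -2], "jaw":0}, {"xyz":[0, 0, -3.6], "jaw":0}, {"xyz":[0, 0, -5.2], "jaw":0}, {"xyz":[0, 0, -6.8], "jaw":0}, {"xyz":[0, 0, -8], "jaw":0}, {"xyz":[0, 0, -8], "jaw":0}, {"xyz":[0, 0, -8], "jaw":0}]}}

```text
time_s: 8.82
tool_pos: [567.4, 117.4, 250.5]
tcp_rot: [0.991, 0.136, 0.002, 0.0]
ft_force: [-0.7, -0.9, -0.5]
opening: -0.1
grip_force: 0.0
```

Request:
{"fn": "drive_effector", "kwargs": {"rows": [{"xyz":[0, -1.6, 0], "jaw":0}, {"xyz":[0, -3.2, 0], "jaw":0}, {"xyz":[0, -4.2, 0], "jaw":0}, {"xyz":[0, -4.2, 0], "jaw":0}, {"xyz":[0, -4.2, 0], "jaw":0}, {"xyz":[0, -4.2, 0], "jaw":0}]}}

```text
time_s: 9.32
tool_pos: [538.7, 218.0, 247.7]
tcp_rot: [0.991, 0.136, -0.001, 0.0]
ft_force: [-0.1, -0.7, 0.4]
opening: 0.2
grip_force: 0.0
```

```bash
python3 look.py w5 | grep -E 'red|blue|^\['
python3 - <<'E'
from h import *
im=capture("scene");a=cv2.resize(im[200:300,300:400,::-1],(600,600),interpolation=2)
w=cv2.imread("pics/w5.png")[150:260,160:480];
c=np.zeros((600,800,3),np.uint8);c[:320,:320]=cv2.resize(a,(320,320));c[325:600]=cv2.resize(w,(800,275));cv2.imwrite("pics/f.png",c)
E
```

```text
[538.7 218.  247.7] [ 9.907e-01  1.362e-01 -1.000e-03  3.000e-04]
red 1347.0 [195, 209] [[178.0, 184.0], [206.0, 182.0], [211.0, 234.0], [184.0, 237.0]] [[526.6, 336.0], [534.7, 314.3], [492.8, 301.7], [484.1, 324.1]]
blue 1362.5 [225, 209] [[209.0, 185.0], [239.0, 183.0], [242.0, 233.0], [212.0, 235.0]] [[532.5, 311.9], [540.4, 288.8], [500.4, 277.4], [492.0, 301.2]]
blue 1370.5 [390, 208] [[375.0, 232.0], [375.0, 184.0], [405.0, 184.0], [405.0, 232.0]] [[531.0, 170.9], [569.2, 183.0], [575.8, 159.7], [537.7, 146.8]]
blue 1370.0 [357, 208] [[342.0, 184.0], [372.0, 184.0], [372.0, 232.0], [342.0, 232.0]] [[562.0, 208.5], [568.5, 185.3], [530.3, 173.3], [523.6, 197.3]]
blue 1373.5 [324, 208] [[309.0, 184.0], [338.0, 184.0], [338.0, 232.0], [309.0, 232.0]] [[554.8, 234.0], [561.1, 211.6], [522.7, 200.5], [516.2, 223.6]]
blue 1395.0 [291, 208] [[275.0, 184.0], [305.0, 183.0], [306.0, 233.0], [277.0, 234.0]] [[547.5, 260.4], [554.7, 237.4], [514.9, 225.4], [507.4, 249.1]]
blue 1393.5 [258, 209] [[242.0, 184.0], [272.0, 183.0], [274.0, 233.0], [244.0, 234.0]] [[540.3, 286.0], [547.7, 263.0], [507.6, 251.5], [499.8, 275.2]]
blue 1382.5 [422, 207] [[405.0, 231.0], [409.0, 181.0], [439.0, 183.0], [436.0, 234.0]] [[538.4, 146.6], [579.1, 157.2], [584.1, 133.1], [543.4, 121.6]]
```

View pics/f.png

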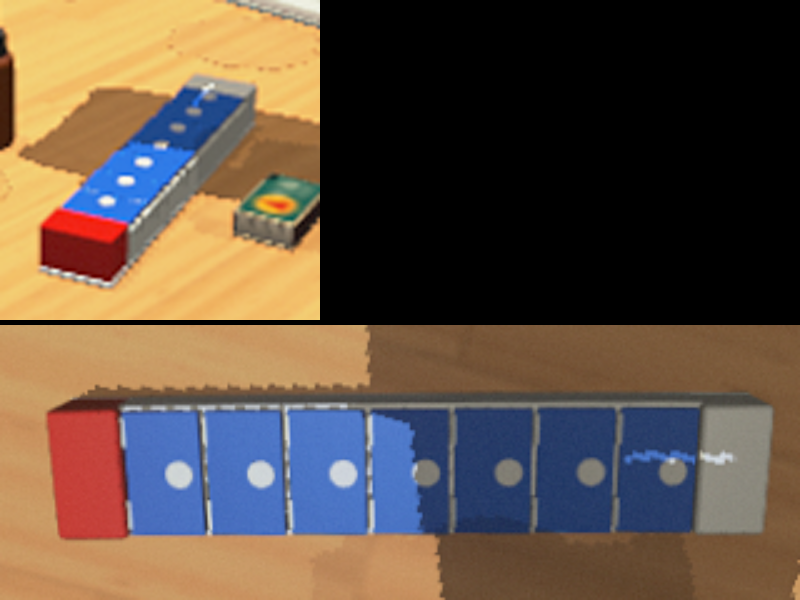

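All seven lids lie flat, the box is where it stood and the hand is about 200 mm clear.

```bash
python3 -c "
from bench import r, job, sensors, capture, camera_params;print(job.close_job())"
```

```text
the job is handed in; nothing more can be done
None
```

All seven lids went down in one stroke from the red pad to the white pad and look fully shut in the final pictures; the box stayed where it was, the hand was clear, and the job was handed in after about 9.5 s, with the verdict not shown.

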